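Uncap the compressed-air can and hold the picture frame's glazed front open

TASK

I want to blow the dust off the collage in its frame: take the loose cap off the can of compressed air and set it gently, top up, in the empty compartment of the hardware tray, leaving the can standing where it is. Then raise the frame's hinged glazed front and hold it open at 60 degrees from closed; it falls shut by itself, so do not let it drop, and finish while still holding it there. Leave the other things on the table where they are.

Things in the scene. Friction and masses are not known exactly. Their poses are not given: they have to be found in the camera images.
- frame: picture frame (fixed: it does not slide) lying on its back on a thin rubber bench mat; box 240 mm (its x) by 300 mm (its y) with the mat reaching 20 mm further all round; collage inside. Origin: centre of the underside, on the table. Its +x points away from the robot, to the hinged side. The fixed box is 40 mm high, the closed front on top reaches 54.5 mm, the knob on it 86.5 mm
- front: the frame's glazed front: a clear pane in a 240 x 300 mm rim of rails 26 mm wide and 14 mm thick, 0.3 to 0.5 kg, hinged along the frame's far (+x) edge. Origin: middle of the hinge line, level with the underside of the front (40.5 mm above the table); closed, its axes are those of the frame; its near edge lies at x = -240 mm. It swings freely and falls shut
- front_angle (a joint): opening angle of the glazed front, rad: 0 closed, growing as the near edge rises; 1.047 is 60 degrees, stop at 1.75. It turns about the +y axis of front at its origin
- front_knob (a point): the middle of the round grip of the small brass knob on the upper face of the near rail, halfway along it; fixed on the front at x = -226, y = 0, z = 39 mm in front's frame, i.e. 25 mm off the rail's face. The knob's grip is a disc 20 mm across, from 14 to 32 mm above the rail's face, on an 11 mm stem. It stands upright when the front is closed
- can: the can of compressed air, loose and standing upright, 52 mm across, 0.2 to 0.4 kg; the tallest of the three containers standing in a row (190 mm with its cap). Origin: centre of its underside; z up its axis. Shoulder, on which the cap's rim rests, 150 mm up; the spray button under the cap reaches 176 mm up, so the cap must rise at least 30 mm to come clear
- cap: the can's loose plastic cap, a hollow cup upside down, 47 mm across (wall 3 mm), 40 mm tall, closed at the top, about 18 g; only rests on the can. Origin: centre of its open rim (its underside); z up towards its closed top
- tray: wooden hardware tray, loose, 0.55 kg, 90 mm (its x) by 246 mm (its y), 20 mm high, outer walls 5 mm, the two partitions 17 mm high; three compartments in a row along y, each about 80 x 75 mm: turn buttons in the -y one, screw eyes in the middle one, nothing in the +y one. Origin: centre of its underside
- tray_empty (a point): centre of the inner floor of the tray's empty (+y) end compartment, 80 mm along the tray's +y from its origin, 5 mm above the table; axes as the tray's. Clear inside 80 x 76 mm, walls rise 15 mm above this floor
- glue: bystander: glue bottle with a pointed nozzle, 56 mm across, 138 mm tall, in the row with the can. Origin: centre of the underside
- jar: bystander: jar with a metal lid, 68 mm across, 85 mm tall, in the row with the can. Origin: centre of the underside
- tub: bystander: white tub 126 mm across the rim, 145 mm tall, a brush handle standing out to about 195 mm, left of the frame. Origin: centre of the underside
- measure: bystander: tape measure, 75 x 60 mm, 32 mm high, between the frame and the tray. Origin: under its centre
- tape: bystander: roll of masking tape lying flat, 100 mm across, 24 mm high, beyond the row. Origin: centre of the underside
- driver: bystander: screwdriver 190 mm long, lying on the table beyond the row. Origin: under its middle
- brush: bystander: paint brush 190 mm long, lying on the table before the frame. Origin: under its middle
There are look-alikes about, which are no part of the job. Of the things shaped like the cap, the white one is meant. Leave any yellow look-alike of the can alone.

How it is judged:
By the outcome, as a careful person would: the job done as asked, in the order asked, and still so for the second after the job is handed in, while the arm keeps its last pose, push and grip.
It also fails if it takes over 54 s, if anything falls off the work surface, if the arm or the gripper's body presses on something with over 40 N, if the wrist force passes 120 N, or if a joint passes its speed limit or range.

ROBOT

A 6-joint arm with a two-finger parallel gripper is mounted at the origin on the work surface. World frame = base frame: x ahead of the robot, y to its left, z up, the work surface at z = 0. Lengths are in mm, angles in rad, forces in N, time in s.
With the tool pointing down it reaches from about 350 to 975 mm from the base axis. Payload 7.1 kg.
Tool frame: the origin (TCP) lies between the finger pads; the fingertips stand 14 mm ahead of it and the grasp point (between the pads) lies 5 mm behind it; z points along the fingers, y is the line along which they close (so a half turn about z gives the same grasp; the last joint's range is limited). The gripper opens to 88 mm and grips with 3 to 60 N. Pads are 20 mm wide; open, the fingers measure 115 mm over their backs; the gripper's body (75 mm by 178 mm) begins 61 mm behind the grasp point.
Start: joints at [1.204, 0.423, 1.63, -0, 1.089, -0.019], TCP at [212.987, 587.573, 236.675] pointing down, gripper open.
Joint ranges: [-3, 3], [-0.9, 2.11], [0.09, 2.58], [-1.31, 4.45], [0.11, 2.69], [-2.54, 2.54]. Speed limits (rad/s): [2.39, 2.39, 3.01, 3.14, 3.14, 3.14].

INTERFACE

Orientations are given as a rotation vector (axis times angle).
In Python, from workcell import ctrl gives the robot as it stands. The module is installed in compiled form; this text tells all that it offers.
- The arm moves only by the tool servo_tool, never from a script. Its argument "plan" is a list of rows, each a list of 3 entries, a list of its own where there are three numbers: the closure, from 0 (fully open) to 1 (shut), then the shift along the world's x, y, z in mm, then the turn about the world's z in degrees. In form: [[hand, [x, y, z], yaw], ...]. A call has 1 to 10 rows; each row is the pose to reach, as a shift and turn from the pose commanded when the call began; what a row does not reach only later rows make up. A row lasts 1/12 s, in which the tool goes at most 41.7 mm and 7.16 degrees, less where a joint would pass 70% of its speed; a pose out of reach is approached as far as the arm can. A call with a gripper value outside its range is refused whole. The fingers move at their own pace and stop on an object; the grip force is fixed at half the most. Time passes only in rows, so rows that repeat a pose let the fingers close. It gives the time, the measured TCP pose, the force, the opening and the grip force at its end, in the units of the state.
- ctrl.get_obs(): the state, without advancing time (a new reading comes with each control period).
- ctrl.get_image(name): name is "side" or "top"; returns the picture (480x640x3 uint8, blue, green, red); there is no depth.
- ctrl.camera_info(name): a dict with "fovy" (degrees; the focal length in pixels is half the picture's height over the tangent of half this angle, whatever the lens; pixels are square), "cx", "cy" (the principal point, pixels), "k1" (the pictures are not rectified: a ray, as slopes to the right and down, at radius r is drawn at 1 + k1 r^2 times it, then the intrinsics apply), "rvec" (rotation vector, rad) and "tvec" (3), from world to camera coordinates, as OpenCV has them. Camera axes: x right, y down, z forward; pixel columns grow to the right and rows downward; lengths in mm; the calibration is good to about 2 mm. A picture is of the moment at which its call begins. camera_info takes no time and is no camera call.
- ctrl.close_job(): hands the job in; it is judged then, once.
The state is a dict: "t": time; "qpos": joint angles; "qvel": joint speeds; "joint_torque": joint torques, N m; "ee_pos": TCP position; "orientation": TCP orientation; "ft_force": force on the tool from outside, world axes, zero at the start; "moment": the same for the moment, N m; "width": finger opening in mm; "grasp_force": force on a finger pad.
Only numpy, scipy, OpenCV 4.12 (cv2) and the standard library are available. Lean on these libraries where they do the work, as an engineer would, in place of code of your own. Each camera call takes 0.05 s, during which the arm holds its last target. There are 200 camera calls.

## Working session

There is one attempt and no reset: what is moved stays moved. The work goes in short steps, Python scripts to look and compute and a tool call to move; the robot and the scene stay as the last step left them, time stands still between calls to the robot, and variables do not carry over. Pictures are saved under pics/ and viewed, at most 10 in all, crops included, and the job is handed in when it is done.

Besides the shell and the picture viewer there is one more tool, called after "Call:" by a JSON object that holds its "fn" and its "kwargs". servo_tool: Moves the arm, as the interface text tells. Its arguments: {"type":"object","properties":{"plan":{"type":"array"}},"required":["plan"]}

```bash
mkdir -p pics; cat > h.py <<'E'
import numpy as np, cv2
from workcell import ctrl
def cam(n):
    c=ctrl.camera_info(n); f=240/np.tan(np.radians(c['fovy'])/2)
    R=cv2.Rodrigues(np.array(c['rvec'],float))[0]; return c,f,R,np.array(c['tvec'],float).ravel()
def ray(n,u,v):
    c,f,R,t=cam(n); d=np.array([(u-c['cx'])/f,(v-c['cy'])/f]); s=d.copy()
    for _ in range(30): s=d/(1+c['k1']*(s@s))
    return -R.T@t, R.T@np.array([s[0],s[1],1])
def atz(n,u,v,z):
    o,d=ray(n,u,v); return o+d*(z-o[2])/d[2]
def proj(n,p):
    c,f,R,t=cam(n); q=R@np.array(p,float)+t; s=q[:2]/q[2]; s=s*(1+c['k1']*(s@s)); return s*f+[c['cx'],c['cy']]
def tri(a,b):
    o1,d1=ray('top',*a); o2,d2=ray('side',*b)
    k=np.linalg.lstsq(np.stack([d1,-d2],1),o2-o1,rcond=None)[0]; p,q=o1+k[0]*d1,o2+k[1]*d2
    return (p+q)/2,np.linalg.norm(p-q)
E
python3 - <<'E'
from h import *
for n in('top','side'):
    cv2.imwrite(f'pics/{n}0.png',ctrl.get_image(n)); o,d=ray(n,320,240); print(n,o.round(),d.round(2),ctrl.camera_info(n)['fovy'])
print(ctrl.get_obs())
E
```

```text
top [ 439.  124. 1359.] [ 0.07  0.   -1.  ] 47.41457102776813
side [ -12. -661.  856.] [ 0.47  0.66 -0.59] 55.20206437494802
{'t': 0.1, 'qpos': array([ 1.20395433e+00,  4.23734415e-01,  1.63057366e+00,  6.75543195e-07,
        1.08858680e+00, -1.90099777e-02]), 'qvel': array([ 0.002747  , -0.00043223, -0.00138463, -0.00112189, -0.0008421 ,
        0.00085228]), 'joint_torque': array([-3.47330924e-04, -5.45612419e+01, -2.74323982e+01,  6.44637085e-02,
        1.87726622e-02, -5.01251384e-05]), 'ee_pos': array([212.85520597, 587.15080996, 236.01383149]), 'orientation': array([-5.43580148e-01, -3.09395355e+00,  2.00723849e-03]), 'ft_force': array([-0.10043826,  0.34464819, -0.07690866]), 'moment': array([0.05294107, 0.0231552 , 0.00911233]), 'grasp_force': 0.0, 'width': 87.73029549409124}
```

View pics/top0.png

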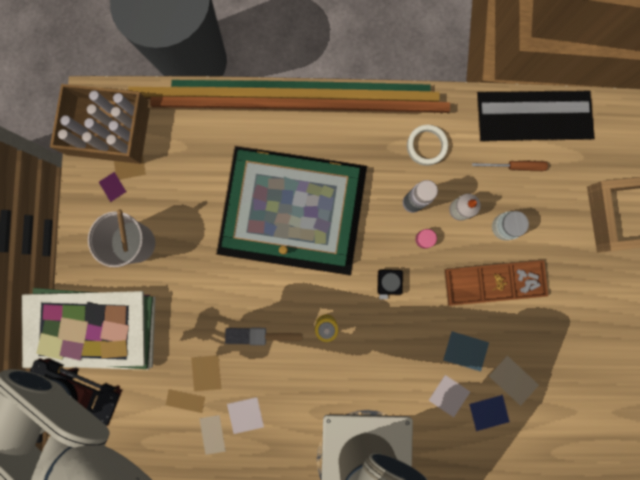

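View pics/side0.png

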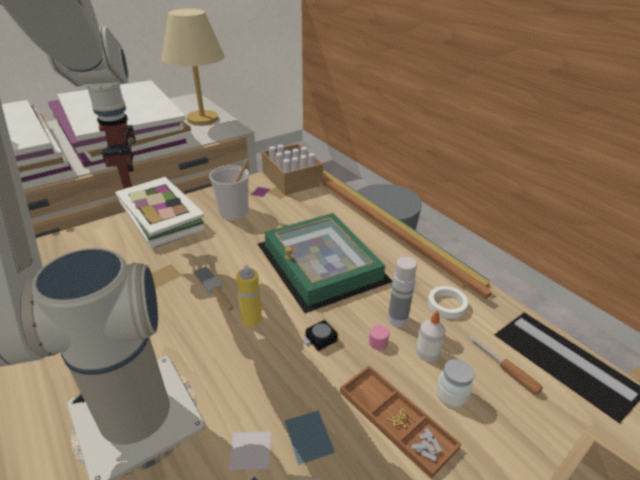

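Candidates: the white cap on the grey can is at top (427,191) / side (405,270). The pink cup at top (427,238) and the yellow can at top (326,329) are look-alikes. White cap on the tallest container of the row fits the description. The empty tray compartment is at top (465,284), and the frame knob at top (283,250) / side (289,253). I'll confirm with an enlarged crop.

```bash
python3 - <<'E'
from h import *
t=cv2.imread('pics/top0.png'); s=cv2.imread('pics/side0.png')
r=lambda im,x,y,w,h,k:cv2.resize(im[y:y+h,x:x+w],None,fx=k,fy=k,interpolation=cv2.INTER_CUBIC)
a=r(t,390,165,160,150,5)[:600]; cv2.imwrite('pics/c1.png',a[:600,:800])
b=r(s,330,250,160,120,5); cv2.imwrite('pics/c2.png',b)
cv2.imwrite('pics/c3.png',r(t,210,140,160,140,4))
E
```

```text
(no output)
```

View pics/c1.png

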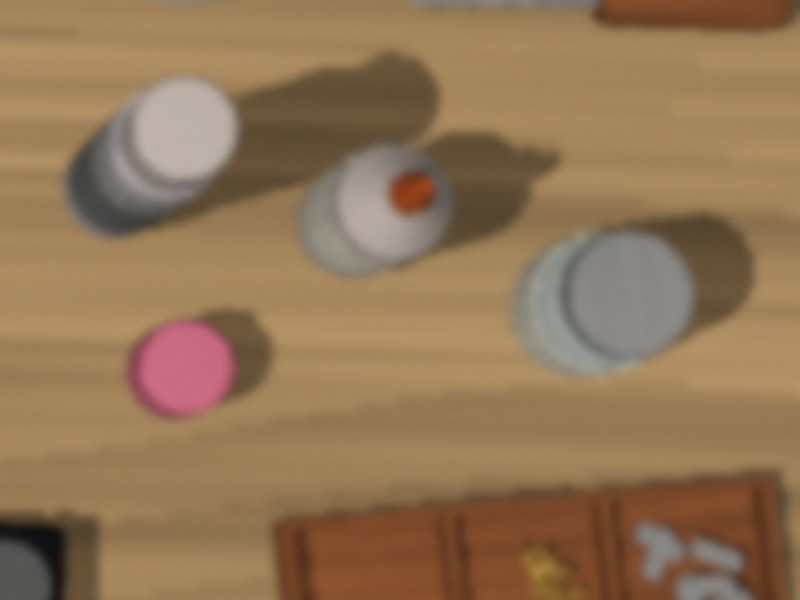

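View pics/c2.png

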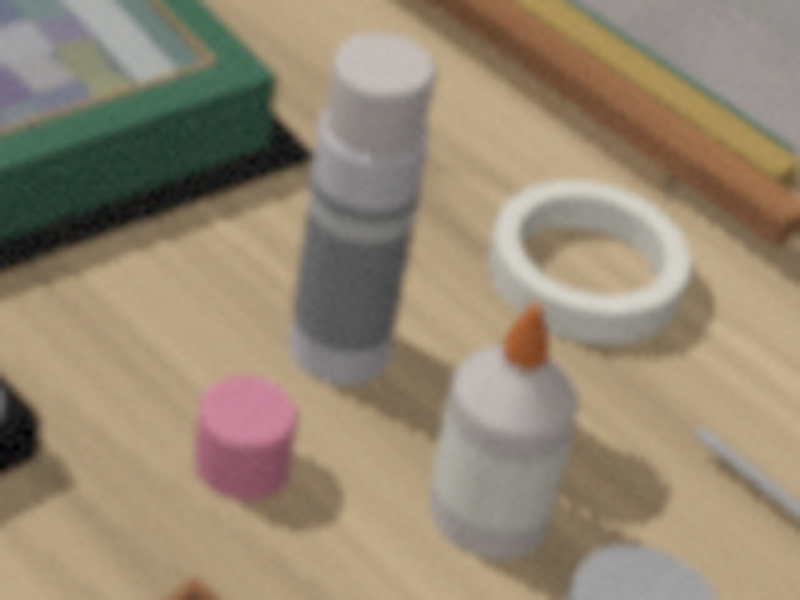

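View pics/c3.png

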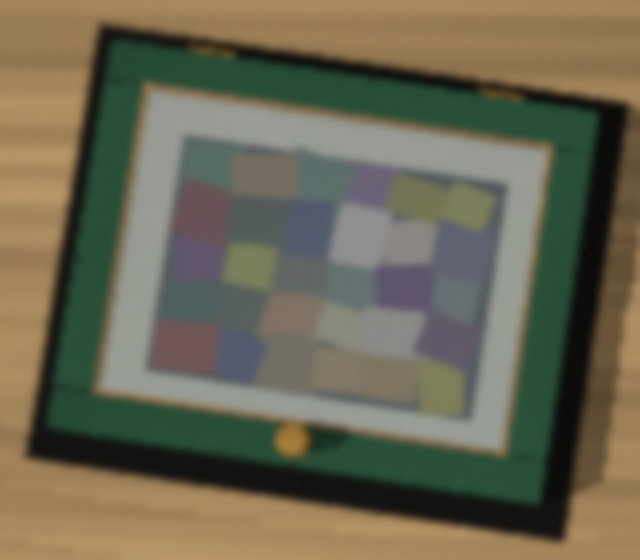

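The crops confirm it: the white cap's top is at crop (186,130), i.e. top (426.8,190.6), and at side (406.6,262.8). The knob is at c3 (292,440), and the front's corners are at (108,38), (602,112), (545,507) and (47,430). The tray's far corners are at c1 (277,522) and (777,473).

```bash
python3 - <<'E'
from h import *
np.set_printoptions(suppress=True,precision=1)
C1=lambda x,y:((x+.5)/5-.5+390,(y+.5)/5-.5+165)
C3=lambda x,y:((x+.5)/4-.5+210,(y+.5)/4-.5+140)
C2=lambda x,y:((x+.5)/5-.5+330,(y+.5)/5-.5+250)
print('cap',atz('top',*C1(186,130),190),tri(C1(186,130),C2(385,66)))
P=[atz('top',*C3(*p),54.5) for p in((108,38),(602,112),(545,507),(47,430))]
for i in range(4): print(P[i],np.linalg.norm(P[i]-P[i-1]))
c=sum(P)/4; ax=(P[0]+P[1]-P[2]-P[3])[:2]; ay=(P[0]+P[3]-P[1]-P[2])[:2]
print('frame',c,np.degrees([np.arctan2(ax[1],ax[0]),np.arctan2(-ay[0],ay[1])]))
print('knob',atz('top',*C3(292,440),86.5),tri(C3(292,437),(289,251)))
T=[atz('top',*C1(277,522),20),atz('top',*C1(777,473),20),atz('top',547,296,20),atz('top',451,304,20)]
for i in range(4): print(T[i],np.linalg.norm(T[i]-T[i-1]))
t=sum(T)/4; d=T[0]+T[3]-T[1]-T[2]; d/=np.linalg.norm(d); print('tray',t,'yaw',np.degrees(np.arctan2(-d[0],d[1])),'empty',t+80*d)
print('glue',atz('top',*C1(412,193),138),'jar',atz('top',*C1(628,294),85),'pink',atz('top',*C1(186,368),40))
R=cv2.Rodrigues(ctrl.get_obs()['orientation'])[0]; print(R)
E
```

```text
cap [ 635.3 -101.4  190. ] (array([ 635.7, -102. ,  185.2]), np.float64(1.10451927890848))
[749.4 335.7  54.5] 241.5978572855556
[710.2  34.4  54.5] 303.8811396677466
[470.9  64.   54.5] 241.14715631444182
[509.4 363.4  54.5] 301.88208744747766
frame [610.  199.4  54.5] [-6.8 -7.4]
knob [505.4 213.7  86.5] (array([507.7, 214.9,  72.2]), np.float64(0.5179435051308047))
[ 471.1 -180.6   20. ] 86.39243246167189
[ 500.8 -429.7   20. ] 250.8799939587644
[ 410.3 -434.4   20. ] 90.56985818052398
[ 386.1 -196.1   20. ] 239.53555213704445
tray [ 442.1 -310.2   20. ] yaw 6.307033411733281 empty [ 433.3 -230.7   20. ]
glue [ 618.  -214.2  138. ] jar [ 580.5 -331.8   85. ] pink [ 544.1 -131.2   40. ]
[[-0.9  0.3 -0. ]
 [ 0.3  0.9 -0. ]
 [ 0.  -0.  -1. ]]
```

Call:
{"fn": "servo_tool", "kwargs": {"plan": [[0, [0, 0, 30], 0], [0, [422, -689, 30], 13], [0, [422, -689, 30], 13], [0, [422, -689, 30], 13], [0, [422, -689, 30], 13], [0, [422, -689, 30], 13], [0, [422, -689, 30], 13], [0, [422, -689, 30], 13], [0, [422, -689, 30], 13], [0, [422, -689, 30], 13]]}}

```text
t: 0.93
ee_pos: [409.3, 265.9, 266.6]
orientation: [-0.189, -3.136, 0.0]
ft_force: [0.4, 0.2, 0.1]
width: 87.7
grasp_force: 0.0
```

Call:
{"fn": "servo_tool", "kwargs": {"plan": [[0, [226, -368, 0], 0], [0, [226, -368, 0], 0], [0, [226, -368, 0], 0], [0, [226, -368, 0], 0], [0, [226, -368, 0], 0], [0, [226, -368, 0], 0], [0, [226, -368, 0], 0], [0, [226, -368, 0], 0], [0, [226, -368, 0], 0], [0, [226, -368, 0], 0]]}}

```text
t: 1.77
ee_pos: [627.4, -89.3, 266.3]
orientation: [-0.19, -3.135, -0.0]
ft_force: [-0.0, 0.9, -0.9]
width: 88.0
grasp_force: 0.0
```

Call:
{"fn": "servo_tool", "kwargs": {"plan": [[0, [10, -16, 0], 0], [0, [10, -16, 0], 0]]}}

```text
t: 1.93
ee_pos: [638.4, -107.1, 265.9]
orientation: [0.196, 3.135, -0.001]
ft_force: [-0.3, 0.3, -0.8]
width: 87.6
grasp_force: 0.0
```

Call:
{"fn": "servo_tool", "kwargs": {"plan": [[0, [-3, 5.5, 0], 0], [0, [-3, 5.5, -25], 0], [0, [-3, 5.5, -45], 0], [0, [-3, 5.5, -60], 0], [0, [-3, 5.5, -70], 0], [0, [-3, 5.5, -78], 0], [0, [-3, 5.5, -83], 0], [0, [-3, 5.5, -83], 0], [0, [-3, 5.5, -83], 0]]}}

```text
t: 2.68
ee_pos: [634.1, -97.4, 184.2]
orientation: [0.189, 3.135, -0.0]
ft_force: [0.5, -0.2, 0.2]
width: 87.7
grasp_force: 0.0
```

```bash
python3 - <<'E'
from h import *
s=ctrl.get_image('side'); cv2.imwrite('pics/s1.png',cv2.resize(s[190:340,320:500],None,fx=4,fy=4,interpolation=cv2.INTER_CUBIC))
print(ctrl.get_obs()['ee_pos'])
E
```

```text
[634.32695584 -97.63141708 184.49315759]
```

View pics/s1.png

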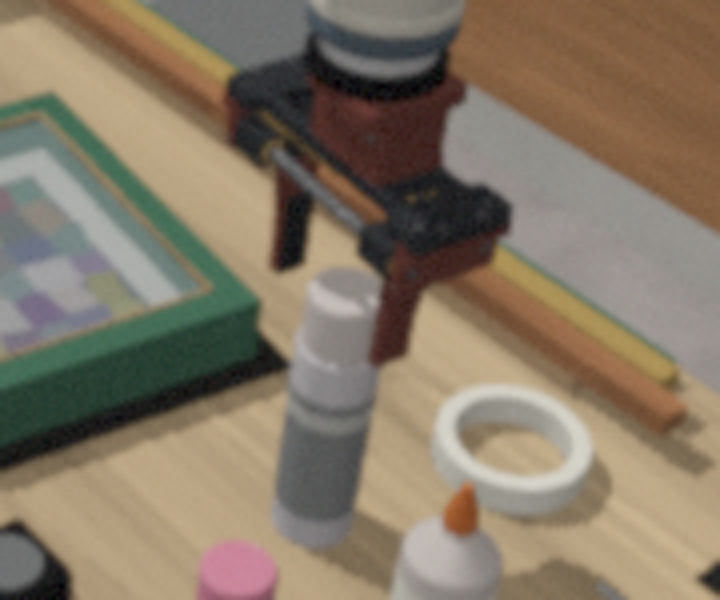

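The fingers straddle the cap: tips at crop (285,265) and (392,358), cap axis near (343,312). I'll check these against projections before closing.

```bash
python3 - <<'E'
from h import *
c=lambda p:((proj('side',p)-[320,190]+.5)*4-.5).round()
e=np.array([634.3,-97.5,184.4]); y=np.array([.12,.993,0]); dz=np.array([0,0,-14])
for s in(50,-50): print('tip',c(e+s*y+dz))
for p in((635.5,-101.5,190),(635.5,-101.5,150),(635.5,-101.5,0)): print('cap',p,c(p))
a=np.array(((343+.5)/4-.5+320,(285+.5)/4-.5+190)); print(atz('side',*a,190)); 
E
```

```text
tip [289. 262.]
tip [392. 359.]
cap (635.5, -101.5, 190) [349. 286.]
cap (635.5, -101.5, 150) [341. 338.]
cap (635.5, -101.5, 0) [311. 517.]
[633.0933076  -98.91873443 190.        ]
```

Call:
{"fn": "servo_tool", "kwargs": {"plan": [[0, [0, -2.5, -3], 0], [0.3, [0, -2.5, -3], 0], [0.4, [0, -2.5, -3], 0], [0.6, [0, -2.5, -3], 0], [1, [0, -2.5, -3], 0], [1, [0, -2.5, -3], 0], [1, [0, -2.5, -3], 0]]}}

```text
t: 3.32
ee_pos: [633.9, -100.3, 180.7]
orientation: [0.19, 3.136, -0.0]
ft_force: [-0.3, 0.4, 0.4]
width: 51.6
grasp_force: 0.1
```

Call:
{"fn": "servo_tool", "kwargs": {"plan": [[1, [0, 0, 0], 0], [1, [0, 0, 0], 0], [1, [0, 0, 0], 0], [1, [0, 0, 0], 0]]}}

```text
t: 3.65
ee_pos: [633.9, -100.3, 180.7]
orientation: [0.19, 3.136, -0.0]
ft_force: [0.2, -0.8, 0.4]
width: 46.8
grasp_force: 30.0
```

Call:
{"fn": "servo_tool", "kwargs": {"plan": [[1, [0, 0, 5], 0], [1, [0, 0, 15], 0], [1, [0, 0, 30], 0], [1, [0, 0, 50], 0], [1, [0, 0, 70], 0], [1, [-20, -10, 70], 0], [1, [-50, -30, 70], 0], [1, [-85, -55, 70], 0], [1, [-115, -75, 70], 0], [1, [-145, -95, 70], 0]]}}

```text
t: 4.48
ee_pos: [487.5, -195.9, 251.7]
orientation: [0.189, 3.135, -0.001]
ft_force: [0.3, -0.5, -0.1]
width: 46.8
grasp_force: 30.0
```

Call:
{"fn": "servo_tool", "kwargs": {"plan": [[1, [-25, -15, 0], 0], [1, [-45, -28, -20], 0], [1, [-56, -34, -50], 0], [1, [-56, -34, -80], 0], [1, [-56, -34, -105], 0], [1, [-56, -34, -130], 0], [1, [-56, -34, -145], 0], [1, [-56, -34, -155], 0], [1, [-56, -34, -155], 0], [1, [-56, -34, -155], 0]]}}

```text
t: 5.32
ee_pos: [433.3, -229.4, 96.1]
orientation: [0.19, 3.136, -0.0]
ft_force: [0.8, -0.6, 0.5]
width: 46.6
grasp_force: 30.0
```

```bash
python3 - <<'E'
from h import *
t=ctrl.get_image('top'); s=ctrl.get_image('side'); r=lambda im,x,y,w,h,k:cv2.resize(im[y:y+h,x:x+w],None,fx=k,fy=k,interpolation=cv2.INTER_CUBIC)
cv2.imwrite('pics/p1.png',np.hstack([r(t,400,170,160,150,2.5),r(s,310,250,160,150,2.5)]))
o=ctrl.get_obs();print(o['ee_pos'],o['width'])
E
```

```text
[ 433.7909784  -229.68731802   96.86400696] 46.963394290890676
```

View pics/p1.png

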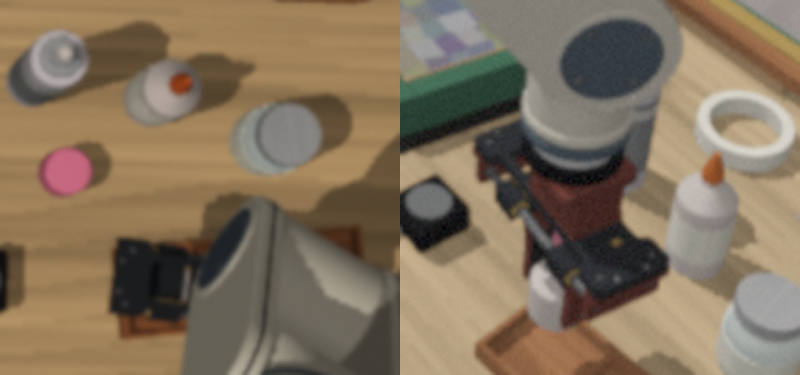

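The can still stands with its button exposed, and the cap is held above the tray. I'll check the tray corner from the side view.

```bash
python3 - <<'E'
from h import *
print(atz('side',370,369,20),atz('side',341,388,20),proj('side',(432,-229.5,5)),ctrl.get_obs()['ee_pos'])
E
```

```text
[ 464.0127806  -194.66630021   20.        ] [ 380.22214072 -198.19014333   20.        ] [368.45837712 391.0226991 ] [ 433.7909784  -229.68731802   96.86400696]
```

Call:
{"fn": "servo_tool", "kwargs": {"plan": [[1, [-1.5, 0, -15], 0], [1, [-1.5, 0, -30], 0], [1, [-1.5, 0, -40], 0], [1, [-1.5, 0, -46], 0], [1, [-1.5, 0, -50], 0], [1, [-1.5, 0, -50], 0]]}}

```text
t: 5.92
ee_pos: [431.4, -229.2, 45.5]
orientation: [-0.19, -3.136, -0.0]
ft_force: [0.1, 0.8, -0.2]
width: 47.2
grasp_force: 30.0
```

Call:
{"fn": "servo_tool", "kwargs": {"plan": [[1, [0, -3, 0], 0], [1, [0, -3, -3], 0], [1, [0, -3, -5], 0], [1, [0, -3, -7], 0], [1, [0, -3, -8], 0], [1, [0, -3, -9], 0], [1, [0, -3, -9], 0]]}}

```text
t: 6.5
ee_pos: [431.3, -232.2, 36.5]
orientation: [-0.19, -3.136, -0.0]
ft_force: [0.1, 0.2, 0.4]
width: 47.1
grasp_force: 30.0
```

Call:
{"fn": "servo_tool", "kwargs": {"plan": [[1, [0, 0, -0.5], 0], [1, [0, 0, -1], 0], [1, [0, 0, -1], 0]]}}

```text
t: 6.75
ee_pos: [431.5, -232.3, 35.7]
orientation: [0.19, 3.136, -0.0]
ft_force: [0.3, -0.8, 0.5]
width: 47.1
grasp_force: 30.0
```

Call:
{"fn": "servo_tool", "kwargs": {"plan": [[1, [0, 0, -0.5], 0], [1, [0, 0, -0.5], 0], [0.4, [0, 0, -0.5], 0], [0.35, [0, 0, -0.5], 0], [0.3, [0, 0, -0.5], 0], [0.3, [0, 0, -0.5], 0]]}}

```text
t: 7.25
ee_pos: [431.4, -232.2, 35.1]
orientation: [-0.19, -3.136, -0.0]
ft_force: [0.5, 0.6, -0.2]
width: 61.2
grasp_force: 0.0
```

Call:
{"fn": "servo_tool", "kwargs": {"plan": [[0.3, [0, 0, 0], 0], [0.3, [0, 0, 10], 0], [0.3, [0, 0, 30], 0], [0.3, [0, 0, 60], 0], [0.3, [0, 0, 95], 0], [0.3, [-5, 40, 95], 0], [0.3, [-5, 80, 95], 0], [0.3, [-5, 120, 95], 0], [0.3, [-5, 160, 95], 0], [0.3, [-5, 200, 95], 0]]}}

```text
t: 8.08
ee_pos: [426.1, -30.7, 131.1]
orientation: [0.191, 3.135, -0.0]
ft_force: [0.6, -0.5, 0.4]
width: 61.4
grasp_force: 0.0
```

```bash
python3 - <<'E'
from h import *
t=ctrl.get_image('top'); s=ctrl.get_image('side'); r=lambda im,x,y,w,h,k:cv2.resize(im[y:y+h,x:x+w],None,fx=k,fy=k,interpolation=cv2.INTER_CUBIC)
cv2.imwrite('pics/p2.png',np.hstack([r(t,400,170,160,150,2.5),r(s,270,240,160,150,2.5)]))
o=ctrl.get_obs();print(o['ee_pos'],o['width'])
E
```

```text
[425.82030718 -27.89959515 130.82344608] 61.57573534849281
```

View pics/p2.png

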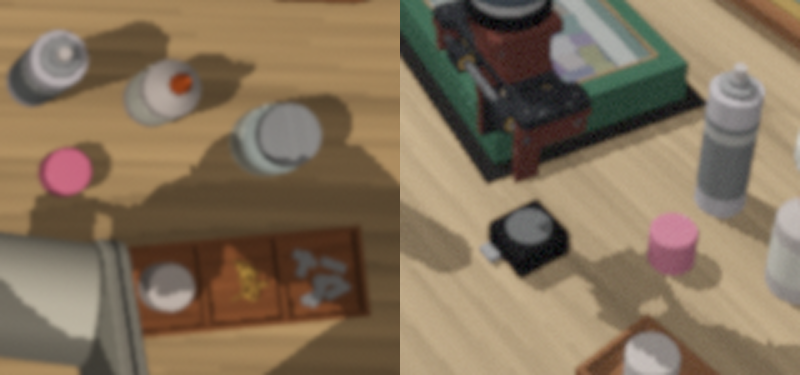

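The cap stands top up in the empty compartment, and can, glue, jar and pink cup are unmoved. Now to the knob.

Call:
{"fn": "servo_tool", "kwargs": {"plan": [[0.4, [10, 35, 15], 0], [0.4, [22, 72, 15], 0], [0.4, [35, 110, 15], 0], [0.4, [48, 148, 15], 0], [0.4, [62, 186, 15], 0], [0.4, [75, 220, 15], 0], [0.4, [79, 241, 10], 0], [0.4, [79, 241, -10], 0], [0.4, [79, 241, -10], 0], [0.4, [79, 241, -10], 0]]}}

```text
t: 9.02
ee_pos: [504.6, 207.9, 119.7]
orientation: [-0.19, -3.133, 0.002]
ft_force: [-0.2, 0.0, -0.9]
width: 52.5
grasp_force: 0.0
```

```bash
python3 - <<'E'
from h import *
s=ctrl.get_image('side'); cv2.imwrite('pics/k1.png',cv2.resize(s[170:320,220:400],None,fx=4,fy=4,interpolation=cv2.INTER_CUBIC))
e=ctrl.get_obs()['ee_pos']; print(e)
c=lambda p:((proj('side',p)-[220,170]+.5)*4-.5).round()
print(c((505.2,213,86.5)),c((505.2,213,79)),c(e+[0,0,-14]))
E
```

```text
[505.08728365 207.72484111 120.36693208]
[276. 312.] [276. 320.] [279. 293.]
```

View pics/k1.png

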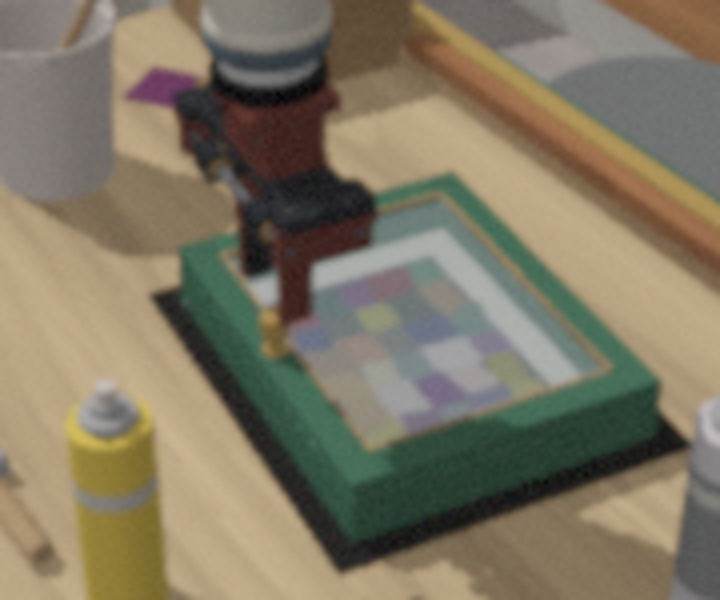

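The knob's disc is at crop (271,317), about 1 px from prediction, so its position is confirmed. The fingers straddle it from above. Descending and gripping.

Call:
{"fn": "servo_tool", "kwargs": {"plan": [[0.4, [-1, 5, 0], 0], [0.4, [-1, 5, -15], 0], [0.4, [-1, 5, -28], 0], [0.4, [-1, 5, -37], 0], [0.4, [-1, 5, -43], 0], [0.4, [-1, 5, -43.5], 0], [0.4, [-1, 5, -43.5], 0]]}}

```text
t: 9.65
ee_pos: [504.5, 213.5, 76.8]
orientation: [-0.19, -3.136, 0.0]
ft_force: [-0.8, 0.3, 0.8]
width: 52.5
grasp_force: 0.0
```

Call:
{"fn": "servo_tool", "kwargs": {"plan": [[0.5, [0, 0, 0], 0], [0.6, [0, 0, 0], 0], [0.7, [0, 0, 0], 0], [1, [0, 0, 0], 0], [1, [0, 0, 0], 0], [1, [0, 0, 0], 0], [1, [0, 0, 0], 0], [1, [0, 0, 0], 0], [1, [0, 0, 0], 0], [1, [0, 0, 0], 0]]}}

```text
t: 10.48
ee_pos: [504.4, 213.0, 76.9]
orientation: [-0.189, -3.136, 0.002]
ft_force: [0.4, -5.7, 3.6]
width: 19.6
grasp_force: 30.0
```

Call:
{"fn": "servo_tool", "kwargs": {"plan": [[1, [0.9, 0, 4.5], 0], [1, [2, -0.3, 9.8], 0], [1, [4.5, -0.6, 19.5], 0], [1, [7.3, -0.9, 29.1], 0], [1, [10.5, -1.3, 38.6], 0], [1, [14.2, -1.8, 47.9], 0], [1, [18.3, -2.3, 57.1], 0], [1, [18.3, -2.3, 57.1], 0]]}}

```text
t: 11.15
ee_pos: [522.7, 210.6, 135.7]
orientation: [-0.19, -3.135, 0.002]
ft_force: [-1.6, -5.2, -3.1]
width: 19.7
grasp_force: 30.0
```

Call:
{"fn": "servo_tool", "kwargs": {"plan": [[1, [4.5, -0.6, 9], 0], [1, [9.3, -1.2, 17.7], 0], [1, [14.5, -1.8, 26.3], 0], [1, [20.1, -2.5, 34.5], 0], [1, [26, -3.2, 42.6], 0], [1, [32.3, -4, 50.4], 0], [1, [38.8, -4.8, 57.8], 0], [1, [45.8, -5.7, 65], 0], [1, [45.8, -5.7, 65], 0]]}}

```text
t: 11.9
ee_pos: [569.3, 204.6, 201.0]
orientation: [-0.19, -3.136, 0.002]
ft_force: [-3.5, -7.3, -0.3]
width: 19.4
grasp_force: 30.0
```

Call:
{"fn": "servo_tool", "kwargs": {"plan": [[1, [7.3, -1, 6.9], 0], [1, [14.8, -2.1, 13.5], 0], [1, [22.7, -3.2, 19.7], 0], [1, [30.7, -4.3, 25.6], 0], [1, [39, -5.3, 31.1], 0], [1, [47.4, -6.4, 36.2], 0], [1, [56.2, -7.5, 41], 0], [1, [65.2, -8.6, 45.3], 0], [1, [65.2, -8.6, 45.3], 0]]}}

```text
t: 12.65
ee_pos: [635.1, 196.0, 246.3]
orientation: [0.19, 3.135, -0.002]
ft_force: [-3.6, -6.3, 1.7]
width: 19.2
grasp_force: 30.0
```

Call:
{"fn": "servo_tool", "kwargs": {"plan": [[1, [9.1, -1.2, 4], 0], [1, [18.4, -2.3, 7.6], 0], [1, [18.4, -2.3, 7.6], 0], [1, [18.4, -2.3, 7.6], 0]]}}

```text
t: 12.98
ee_pos: [652.4, 193.7, 253.4]
orientation: [-0.19, -3.136, 0.002]
ft_force: [-3.2, -6.6, 2.5]
width: 18.7
grasp_force: 30.0
```

```bash
python3 - <<'E'
from h import *
s=ctrl.get_image('side'); t=ctrl.get_image('top'); r=lambda im,x,y,w,h,k:cv2.resize(im[y:y+h,x:x+w],None,fx=k,fy=k,interpolation=cv2.INTER_CUBIC)
a=r(s,230,140,160,200,2.5);b=r(t,205,130,160,200,2.5)
cv2.imwrite('pics/f1.png',np.hstack([a,b])); o=ctrl.get_obs(); print(o['ee_pos'],o['ft_force'])
ex=np.array([np.cos(-.124),np.sin(-.124),0]); ey=np.array([-ex[1],ex[0],0]); h=np.array([610,199.4,40.5])+120*ex
for deg in(55,60,65):
  q=np.radians(deg); X=np.cos(q)*ex-np.sin(q)*np.array([0,0,-1]); X=np.cos(q)*ex+np.array([0,0,-np.sin(q)]); Z=np.sin(q)*ex+np.array([0,0,np.cos(q)])
  for lab,y in(('L',150),('R',-150)):
    p=h-240*X+y*ey+14*Z; print(deg,lab,((proj('side',p)-[230,140])*2.5).round(),((proj('top',p)-[205,130])*2.5+[400,0]).round())
E
```

```text
[651.96469411 193.76801831 253.26035356] [-3.19077705 -6.46020307  2.0727897 ]
55 L [167.  65.] [422. 144.]
55 R [301. 194.] [781. 196.]
60 L [181.  54.] [423. 120.]
60 R [318. 180.] [785. 173.]
65 L [196.  43.] [425.  95.]
65 R [335. 168.] [789. 148.]
```

View pics/f1.png

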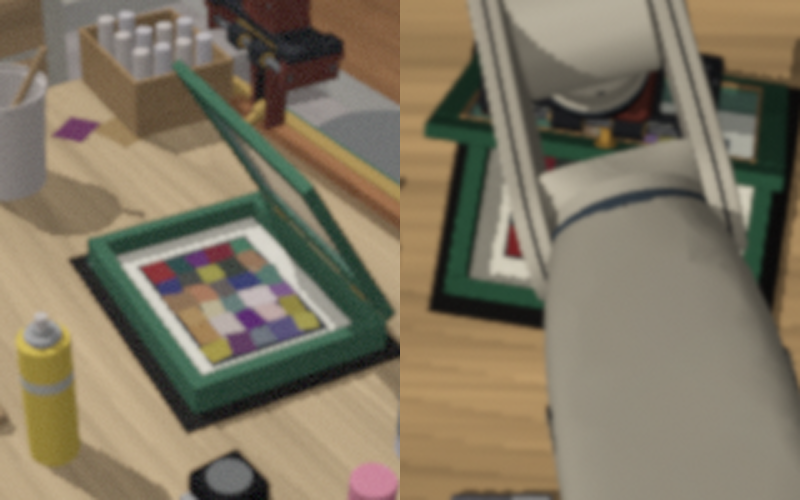

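The front is open near 60°. In the side crop the near edge runs from about (178,62) to (313,188), close to the 60° prediction. I'll measure the angle precisely by fitting the rim's outline.

```bash
python3 - <<'E'
from h import *
from scipy.optimize import minimize
s0=cv2.imread('pics/side0.png'); s=ctrl.get_image('side')
hsv=cv2.cvtColor(s,cv2.COLOR_BGR2HSV); m=((hsv[...,0]>60)&(hsv[...,0]<95)&(hsv[...,1]>90)&(hsv[...,2]<130))
def pts(deg,yaw,d,ys=np.linspace(-150,150,61)):
  ex=np.array([np.cos(yaw),np.sin(yaw),0]); ey=np.array([-ex[1],ex[0],0]); h=np.array([610+d[0],199.4+d[1],40.5])+120*ex
  q=np.radians(deg); X=np.cos(q)*ex+np.array([0,0,-np.sin(q)]); Z=np.sin(q)*ex+np.array([0,0,np.cos(q)])
  f=lambda x,y,z:proj('side',h+x*X+y*ey+z*Z)
  near=cv2.convexHull(np.float32([f(-240,y,z) for y in(-150,150) for z in(0,14)]+[f(-214,y,0) for y in(-150,150)]))
  return near
def score(deg,yaw=-.124,d=(0,0)):
  k=4; P=np.zeros((480*k,640*k),np.uint8); cv2.fillPoly(P,[np.int32(pts(deg,yaw,d)*k)],1)
  P=cv2.resize(P*1.0,(640,480),interpolation=cv2.INTER_AREA)
  ring=np.clip(cv2.GaussianBlur(P,(0,0),3)*0+cv2.dilate(P,np.ones((11,11)))-P,0,1)
  # count only outward band above the near edge (not over the pane/box): both inside coverage and outside leakage
  return (m*P).sum()/P.sum()-(m*ring).sum()/ring.sum()
print(m.sum())
for d in((0,0),(-1.5,-1.5),(1.5,1.5),(-2,1)): print(d,[(a,round(score(a,d=d),2)) for a in np.arange(54,67)])
o=ctrl.get_obs(); print(o['ee_pos'],o['width'],o['ft_force'])
E
```

```text
2028
(0, 0) [(np.int64(54), np.float64(-0.17)), (np.int64(55), np.float64(-0.13)), (np.int64(56), np.float64(0.05)), (np.int64(57), np.float64(0.28)), (np.int64(58), np.float64(0.35)), (np.int64(59), np.float64(0.34)), (np.int64(60), np.float64(0.25)), (np.int64(61), np.float64(0.04)), (np.int64(62), np.float64(-0.13)), (np.int64(63), np.float64(-0.16)), (np.int64(64), np.float64(-0.15)), (np.int64(65), np.float64(-0.13)), (np.int64(66), np.float64(-0.08))]
(-1.5, -1.5) [(np.int64(54), np.float64(-0.18)), (np.int64(55), np.float64(-0.14)), (np.int64(56), np.float64(-0.01)), (np.int64(57), np.float64(0.23)), (np.int64(58), np.float64(0.34)), (np.int64(59), np.float64(0.34)), (np.int64(60), np.float64(0.29)), (np.int64(61), np.float64(0.1)), (np.int64(62), np.float64(-0.08)), (np.int64(63), np.float64(-0.16)), (np.int64(64), np.float64(-0.15)), (np.int64(65), np.float64(-0.14)), (np.int64(66), np.float64(-0.09))]
(1.5, 1.5) [(np.int64(54), np.float64(-0.16)), (np.int64(55), np.float64(-0.11)), (np.int64(56), np.float64(0.11)), (np.int64(57), np.float64(0.31)), (np.int64(58), np.float64(0.35)), (np.int64(59), np.float64(0.32)), (np.int64(60), np.float64(0.2)), (np.int64(61), np.float64(0.0)), (np.int64(62), np.float64(-0.15)), (np.int64(63), np.float64(-0.16)), (np.int64(64), np.float64(-0.15)), (np.int64(65), np.float64(-0.12)), (np.int64(66), np.float64(-0.06))]
(-2, 1) [(np.int64(54), np.float64(-0.18)), (np.int64(55), np.float64(-0.15)), (np.int64(56), np.float64(-0.05)), (np.int64(57), np.float64(0.19)), (np.int64(58), np.float64(0.34)), (np.int64(59), np.float64(0.35)), (np.int64(60), np.float64(0.3)), (np.int64(61), np.float64(0.15)), (np.int64(62), np.float64(-0.06)), (np.int64(63), np.float64(-0.15)), (np.int64(64), np.float64(-0.15)), (np.int64(65), np.float64(-0.14)), (np.int64(66), np.float64(-0.11))]
[651.90227013 193.77613348 253.21345995] 19.025514030950333 [-2.85057676 -6.55373312  1.85555986]
```

The kinematic estimate is about 60.3° (chord 230.9 mm on a 229.8 mm radius). The side view gives 58.6°, and about 59.8° after correcting for the 1.25 px side-camera bias seen on the knob. The grip is steady at 30 N, so I'm handing in.

```bash
python3 -c "
from workcell import ctrl
print(ctrl.close_job())"
```

```text
the job is handed in; nothing more can be done
None
```

The job is handed in at about 13 s of the 54 s allowed: the white cap stands top up in the tray's empty compartment, the can is still standing where it was, and the arm is holding the frame's front open at about 60° by its knob (measured 59.8–60.3°).

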